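Make up two breakfast trays

ROBOT

A 6-joint arm with a two-finger parallel gripper is mounted at the origin on the work surface. World frame = base frame: x ahead of the robot, y to its left, z up, the work surface at z = 0. Lengths are in m, angles in rad, forces in N, time in s.
With the tool pointing down it reaches from about 0.35 to 0.775 m from the base axis. Payload 7.3 kg.
Tool frame: the origin (TCP) lies at the very end of the fingers, on their centre line; the grasp point (between the pads) lies 19 mm behind it; x points along the fingers, y is the direction in which the jaws open and shut, and the axes are right-handed (so a half turn about x gives the same grasp; the last joint's range is limited). The gripper opens to 92 mm and grips with 3 to 60 N. Pads are 19 mm wide; open, the fingers measure 130 mm over their backs; the gripper's body (75 mm by 190 mm) begins 47 mm behind the grasp point.
Start: joints at [1.094, 0.342, 1.524, -0, 1.275, -0.146], TCP at [0.171, 0.497, 0.227] pointing down, gripper open.
Joint ranges: [-2.53, 2.53], [-0.77, 2.02], [0.04, 2.7], [-1, 4.14], [0.28, 2.66], [-3.11, 3.11]. Speed limits (rad/s): [2.57, 2.57, 3.14, 3.14, 3.14, 3.14].

INTERFACE

Orientations are given as [roll, pitch, yaw] about the fixed x, y, z axes, in that order (R = Rz(yaw) Ry(pitch) Rx(roll)).
In Python, from cell import robot gives the robot as it stands.
- The arm moves only by the tool play_rows, never from a script. Its argument "moves" is a list that holds one entry, the list of rows, each a list of 5 numbers: the shift along the tool's x, y, z in m, then the turn about the tool's x in degrees, then the opening, from -1 (shut) to 1 (fully open), so that 0 is half open. A call has exactly 10 rows; each row shifts and turns the pose as measured when the row begins, along the tool's axes as they then stand; what a row does not reach is not made up. A row lasts 1/10 s, in which the tool goes at most 50 mm and 8.59 degrees, less where a joint would pass 70% of its speed; a pose out of reach is approached as far as the arm can. A call with a gripper value outside its range is refused whole. The fingers move at their own pace and stop on an object; "grip_force" is the grip in N (left out, the last holds). Time passes only in rows, so rows that do not move let the fingers close, or fill a call up. It gives the time, the measured TCP pose, the force and the opening at its end, in the units of the state.
- robot.observe(): the state, without advancing time (a new reading comes with each control period).
- robot.read_camera(name): name is "side" or "top"; returns the picture (420x560x3 uint8, red, green, blue); there is no depth.
- robot.get_calibration(name): a dict with "mtx" (3x3 intrinsics, pixels), "view" (4x4, takes a point from world to camera coordinates). Camera axes: x right, y up, looking along -z (the intrinsics and any distortion apply to the point x, -y, -z); pixel columns grow to the right and rows downward; lengths in m; the calibration is good to about 2 mm. A picture is of the moment at which its call begins. get_calibration takes no time and is no camera call.
- robot.hand_in(): hands the job in, once; it reports no verdict.
Trained networks look in the newest picture that a camera, given by its name, has taken for a name from the list of things; names that differ only in an ending like _2 or _b are one class to them, and where a whole thing is asked for, a point or a joint stands for the part that bears it (a point fixed in the world has none). Each returns a list of dicts, best first, with "score" (0 to 1); they miss things now and then, are a little off and sometimes report something else, mostly with a low value. They report only what shows in the picture. A call takes as long as a camera call. They do not tell look-alikes from the thing itself.
- robot.spot_in(camera, label): "point" ([column, row] in pixels, amid what is visible of it).
The state is a dict: "time": time; "qpos": joint angles; "qvel": joint speeds; "joint_efforts": joint torques, N m; "tool_pos": TCP position; "tool_rot": TCP orientation; "contact_force": force on the tool from outside, world axes, zero at the start; "torque": the same for the moment, N m; "opening": finger opening in m.
Only numpy, scipy, OpenCV 4.12 (cv2) and the standard library are available. Lean on these libraries where they do the work, as an engineer would, in place of code of your own. Each camera call takes 0.05 s, during which the arm holds its last target.

TASK

Make up the two breakfast trays from the stock on the buffet. On the oblong tray, stand the tall tumbler in the middle of the round mat and the cereal carton in the middle of the square mat; on the round tray, stand the handled cup in the middle of the round mat and the jam jar in the middle of the square mat. Everything stands upright, turned any way you like; leave the short tumbler and the bowl where they are.

Things in the scene. Friction and masses are not known exactly. Their poses are not given: they have to be found in the camera images.
- tumbler_mid (a point): Tall brushed steel drinking tumbler, empty and open at the top, 84 mm high, 52 mm across and straight for the lower 55 mm, then narrowing to 45 mm at the rim, wall 3 mm, 0.16 kg or so. Loose, stands on the table. The point is on its axis half-way up (42 mm above its foot); z up.
- carton_mid (a point): Single-portion cereal carton, plain brown cardboard with a pale paper panel on each of its broad faces: 60 mm (its x) by 34 mm (its y), 80 mm high (z up), 0.08 kg or so, rigid. Loose, stands upright on the table. The point is its centre, 40 mm above its foot.
- cup_mid (a point): White ceramic cup with one handle, empty: 70 mm high, body 62 mm across, the handle stands out along its +y to at most 60 mm from the axis. Loose, stands on the table. The point is on the axis half-way up (35 mm above its foot); z up.
- jar_mid (a point): Small closed jam jar, amber glass with a pale label band and a steel lid: 54 mm high, glass 48 mm across (lowest 40 mm), lid 51 mm across (top 14 mm), 0.14 kg or so. Loose, stands on the table. The point is its centre, 27 mm above its foot; z up.
- oblong_round_place (a point): Round cork mat, 72 mm across, 3 mm thick, fixed on the oblong dark wood tray (280 x 180 mm with square corners); 5 mm thick tray floor, rim 16 mm high, fixed to the table. The two mats of a tray lie with their centres 120 mm apart; which end each lies at varies, and so do the places of the trays (one left, one right). The point is the centre of the mat's top face, 8 mm above the table; z up.
- oblong_square_place (a point): Square cork mat, 70 x 70 mm, 3 mm thick, fixed on the oblong dark wood tray (280 x 180 mm with square corners); 5 mm thick tray floor, rim 16 mm high, fixed to the table. The two mats of a tray lie with their centres 120 mm apart; which end each lies at varies, and so do the places of the trays (one left, one right). The point is the centre of the mat's top face, 8 mm above the table; z up.
- round_round_place (a point): Round cork mat, 72 mm across, 3 mm thick, fixed on the round dark wood tray (240 mm across); 5 mm thick tray floor, rim 16 mm high, fixed to the table. The two mats of a tray lie with their centres 120 mm apart; which end each lies at varies, and so do the places of the trays (one left, one right). The point is the centre of the mat's top face, 8 mm above the table; z up.
- round_square_place (a point): Square cork mat, 70 x 70 mm, 3 mm thick, fixed on the round dark wood tray (240 mm across); 5 mm thick tray floor, rim 16 mm high, fixed to the table. The two mats of a tray lie with their centres 120 mm apart; which end each lies at varies, and so do the places of the trays (one left, one right). The point is the centre of the mat's top face, 8 mm above the table; z up.
- short_tumbler_mid (a point): Short brushed steel tumbler, open at the top, 46 mm high and 64 mm across at the rim. Loose; stands among the stock and is to stay there. The point is on its axis, half-way up (23 mm).
- bowl_mid (a point): White ceramic bowl without a handle, 74 mm across and 45 mm high. Loose; stands among the stock and is to stay there. The point is on its axis, half-way up (22.5 mm).
Not all that is in view belongs to the job. Of the things that look like the part that bears carton_mid, take the one that is farthest to the robot's right at the start.

How it is judged:
At the end, for the whole second after the job is handed in: Tall tumbler on the oblong tray's round mat, carton on its square mat, cup on the round tray's round mat and jar on its square mat: each upright (within 0.1 rad), standing on the mat with its axis within 15 mm of the mat's centre, released and at rest (horizontal distance between tumbler_mid and oblong_round_place below 0.015 m and height (world z) of tumbler_mid between 0.045 and 0.056 m and angle between each of tumbler_mid, carton_mid, cup_mid, jar_mid's own z axis and vertical below 0.1 rad and linear speed of each of tumbler, carton, cup, jar below 0.02 m/s and angular speed of each of tumbler, carton, cup, jar below 0.2 rad/s and horizontal distance between carton_mid and oblong_square_place below 0.015 m and height (world z) of carton_mid between 0.043 and 0.054 m and horizontal distance between cup_mid and round_round_place below 0.015 m and height (world z) of cup_mid between 0.038 and 0.049 m and horizontal distance between jar_mid and round_square_place below 0.015 m and height (world z) of jar_mid between 0.03 and 0.041 m); the robot touches nothing.
It fails at once if the short tumbler was moved from its place by more than 20 mm or knocked over (distance of short_tumbler_mid from where it was at the start of the episode above 0.02 m or angle between short_tumbler_mid's own z axis and vertical above 0.5 rad).
It fails at once if the bowl was moved from its place by more than 20 mm or knocked over (distance of bowl_mid from where it was at the start of the episode above 0.02 m or angle between bowl_mid's own z axis and vertical above 0.5 rad).
It also fails if it takes over 128 s, if anything falls off the work surface, if the arm or the gripper's body presses on something with over 40 N, if the wrist force passes 120 N, or if a joint passes its speed limit or range.

## Working session

There is one attempt and no reset: what is moved stays moved. The work goes in short steps, Python scripts to look and compute and a tool call to move; the robot and the scene stay as the last step left them, time stands still between calls to the robot, and variables do not carry over. Pictures are saved under pics/ and viewed, and the job is handed in when it is done.

Besides the shell and the picture viewer there is one more tool, called as name(argument=value, ...) on one line, values as JSON. play_rows: Moves the arm, as the interface text tells. Its arguments: {"type":"object","properties":{"moves":{"type":"array"},"grip_force":{"type":"number"}},"required":["moves"]}

```bash
ls; mkdir -p pics; python3 - <<'E'
from cell import robot
import cv2,json
for n in("top","side"):
    im=robot.read_camera(n); cv2.imwrite(f"pics/{n}0.png",im[:,:,::-1])
    c=robot.get_calibration(n); print(n,c)
    for l in "tumbler_mid carton_mid cup_mid jar_mid oblong_round_place oblong_square_place round_round_place round_square_place short_tumbler_mid bowl_mid".split():
        print(n,l,[( [round(float(v)) for v in d["point"]],round(d["score"],2)) for d in robot.spot_in(n,l)])
print(robot.observe())
E
```

```text
pics
top {'mtx': array([[402.84388472,   0.        , 277.45700299],
       [  0.        , 402.84388472, 203.69045376],
       [  0.        ,   0.        ,   1.        ]]), 'view': array([[ 0.01014205, -0.99994681,  0.00187607,  0.00869618],
       [ 0.99906319,  0.01021199,  0.0420531 , -0.47171484],
       [-0.04207002,  0.0014478 ,  0.99911362, -1.01734662],
       [ 0.        ,  0.        ,  0.        ,  1.        ]])}
top tumbler_mid [([333, 151], 0.61)]
top carton_mid [([209, 103], 0.76), ([236, 204], 0.66), ([406, 181], 0.66), ([148, 296], 0.64)]
top cup_mid [([286, 144], 0.55), ([407, 183], 0.35)]
top jar_mid [([281, 214], 0.65)]
top oblong_round_place [([149, 218], 0.91)]
top oblong_square_place [([159, 173], 0.58)]
top round_round_place [([434, 220], 0.95)]
top round_square_place [([406, 180], 0.74)]
top short_tumbler_mid [([330, 224], 0.75)]
top bowl_mid [([236, 149], 0.59)]
side {'mtx': array([[421.10243806,   0.        , 277.58687685],
       [  0.        , 421.10243806, 207.05256928],
       [  0.        ,   0.        ,   1.        ]]), 'view': array([[ 0.92811621, -0.37
[... 666 characters left out ...]
ide bowl_mid [([302, 197], 0.69)]
{'time': 1.1, 'qpos': array([ 1.09400308e+00,  3.42015845e-01,  1.52411904e+00, -3.48574953e-05,
        1.27540206e+00, -1.46019158e-01]), 'qvel': array([-2.91025869e-04, -1.30786685e-03, -7.73953064e-04,  4.11091154e-05,
        1.42290837e-03, -7.99625649e-04]), 'joint_efforts': array([ 1.01369820e-03, -4.31152046e+01, -2.44474411e+01,  7.19893165e-02,
        4.84817033e-02, -3.23215068e-05]), 'tool_pos': array([0.17050927, 0.49654797, 0.22672562]), 'tool_rot': array([0.88532813, 1.5707314 , 0.55456419]), 'contact_force': array([-0.21260809,  0.07857656, -0.04820121]), 'torque': array([0.00068252, 0.01230538, 0.02980239]), 'opening': 0.09182741211672434}
```

View pics/top0.png

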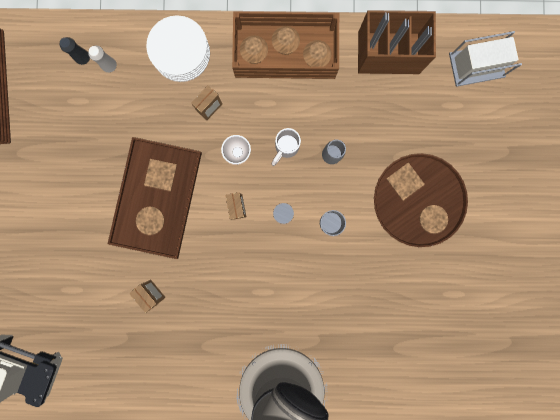

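View pics/side0.png

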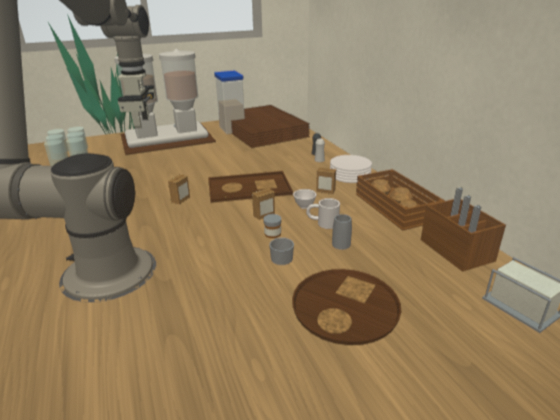

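```bash
python3 - <<'E'
import cv2
im=cv2.imread("pics/top0.png")
cv2.imwrite("pics/topcropA.png",cv2.resize(im[120:260,215:365],None,fx=4,fy=4,interpolation=cv2.INTER_CUBIC))
im=cv2.imread("pics/side0.png")
cv2.imwrite("pics/sidecropA.png",cv2.resize(im[150:290,225:395],None,fx=4,fy=4,interpolation=cv2.INTER_CUBIC))
E
```

```text
(no output)
```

View pics/topcropA.png

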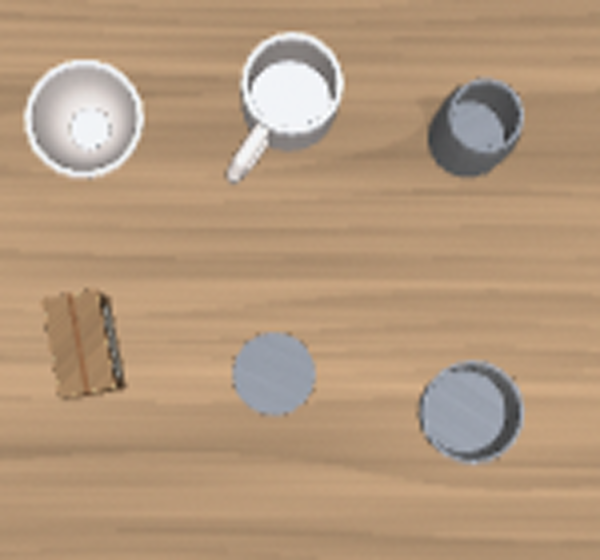

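View pics/sidecropA.png

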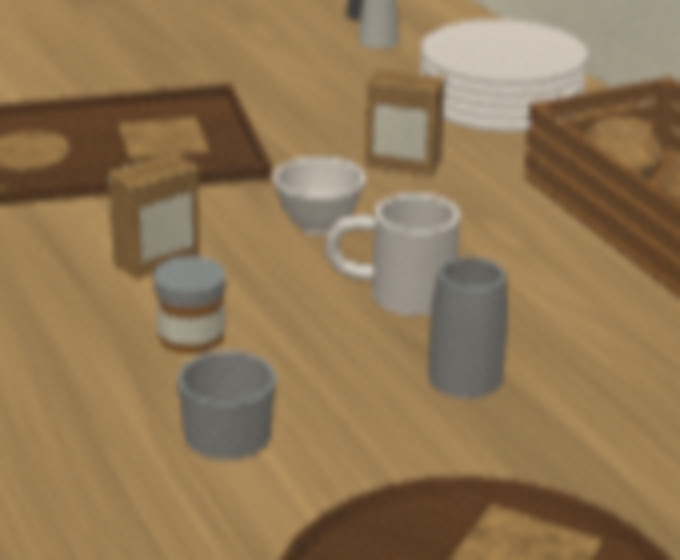

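The top view shows three cartons: (209,103), (236,206) and (148,295). The fourth hit, at (406,181), is the round tray's square mat. The robot's right is image right, so (236,206) is the one meant. The crop confirms it: brown carton, broad face about 60 x 34 mm at top height. The tall tumbler is at (336,149), the handled cup at (288,141), the jar at (283,213), the short tumbler at (332,223) and the bowl at (236,149).

```bash
cat > h.py <<'E'
import numpy as np, cv2
from cell import robot
from scipy.spatial.transform import Rotation as Rn
def proj(n,P):
    c=robot.get_calibration(n); V=np.array(c["view"]);p=V[:3,:3]@np.array(P,float)+V[:3,3]
    p=np.array([p[0],-p[1],-p[2]]); q=np.array(c["mtx"])@p; return q[:2]/q[2]
def back(n,uv,z):
    c=robot.get_calibration(n); V=np.array(c["view"]);R=V[:3,:3]
    d=np.linalg.inv(np.array(c["mtx"]))@np.array([uv[0],uv[1],1.]); d=R.T@np.array([d[0],-d[1],-d[2]])
    o=-R.T@V[:3,3]; return o+d*(z-o[2])/d[2]
def goto(x,y,z,a=None):
    "a: jaw direction angle deg (mod 180)"
    s=robot.observe(); R=Rn.from_euler('xyz',s["tool_rot"]).as_matrix()
    ja=np.degrees(np.arctan2(R[1,1],R[0,1]))
    d=R.T@(np.array([x,y,z])-s["tool_pos"])
    print("t",round(s["time"],1),"pos",s["tool_pos"].round(4),"jaw",round(ja,1),"tilt",R[:,0].round(3),"op",round(s["opening"],4),"q6",round(s["qpos"][5],2))
    if a is not None:
        t=-((a-ja+90)%180-90); print("turn",round(t,1),"shift before turn",d.round(4))
        R2=R@Rn.from_euler('x',t,degrees=True).as_matrix(); d=R2.T@(np.array([x,y,z])-s["tool_pos"])
        print("shift after turn",d.round(4))
    else: print("shift",d.round(4))
E
python3 - <<'E'
from h import *
im=cv2.imread("pics/top0.png"); 
for k,(a,b,c,d) in dict(L=(130,270,95,215),R=(145,255,365,475)).items():
    cv2.imwrite(f"pics/tray{k}.png",cv2.resize(im[a:b,c:d],None,fx=5 if k=="R" else 4,fy=5 if k=="R" else 4,interpolation=cv2.INTER_CUBIC))
g=cv2.GaussianBlur(im,(3,3),0).astype(int)
def seg(a,b,c,d):
    m=((g[a:b,c:d,2]>110)).astype(np.uint8)
    n,l,s,ce=cv2.connectedComponentsWithStats(m)
    for i in range(1,n):
        if 300<s[i,4]<1500:
            cs,_=cv2.findContours((l==i).astype(np.uint8),0,2); (uv,sz,an)=cv2.minAreaRect(cs[0])
            uv=np.array(uv)+[c,a]; print(s[i],(ce[i]+[c,a]).round(1),uv.round(1),np.round(sz,1),round(an,1),"world",back("top",ce[i]+[c,a],.008).round(4))
seg(145,250,105,200); seg(155,248,375,467)
P=dict(tumbler=((336.5,148.8),.084),cup=((288,140.8),.07),jar=((283.5,213.3),.054),carton=((235.5,206),.08),bowl=((236,149.5),.045),short=((332.5,223),.046))
for k,(uv,z) in P.items():
    w=back("top",uv,z); print(k,w.round(4),"side top",proj("side",w).round(1),"side mid",proj("side",[w[0],w[1],z/2]).round(1))
E
```

```text
[ 38  13  34  34 828] [159.6 174.5] [159.5 174.5] [29.1 29.1] 12.1 world [0.5434 0.3161 0.008 ]
[ 75  18  20  87 890] [192.8 219.8] [189.5 206. ] [86. 19.] 90.0 world [0.4284 0.2288 0.008 ]
[ 30  61  29  30 688] [149.2 220.5] [149.  220.5] [29. 28.] 90.0 world [0.4256 0.34   0.008 ]
[  0   0  35  35 405] [384.1 164.2] [383.5 163.5] [24.  48.1] 45.0 world [ 0.5759 -0.2592  0.008 ]
[ 55   0  37  37 442] [456.5 164.7] [448. 173.] [36. 36.] 90.0 world [ 0.5766 -0.4453  0.008 ]
[ 11   7  39  39 824] [405.3 181.1] [405.4 181. ] [29.2 28.6] 53.1 world [ 0.5331 -0.3134  0.008 ]
[ 45  49  29  30 675] [433.8 218.8] [434.  218.5] [29. 28.] 90.0 world [ 0.4372 -0.3858  0.008 ]
[   0   53   92   40 1010] [419.8 237.5] [420.5 227.5] [39. 91.] 90.0 world [ 0.3892 -0.35    0.008 ]
tumbler [ 0.6007 -0.1256  0.084 ] side top [343.2 218.6] side mid [342.3 232.1]
cup [ 0.6214 -0.0103  0.07  ] side top [329.4 203.5] side mid [328.9 214. ]
jar [ 0.4464 -0.0014  0.054 ] side top [272.5 218.8] side mid [272.7 227. ]
carton [0.4621 0.1132 0.08  ] side top [263.4 193.1] side mid [263.9 204.8]
bowl [0.6034 0.1176 0.045 ] side top [305.  194.5] side mid [304.9 200.8]
short [ 0.424  -0.1221  0.046 ] side top [281.4 244.5] side mid [281.5 251.9]
```

View pics/trayL.png

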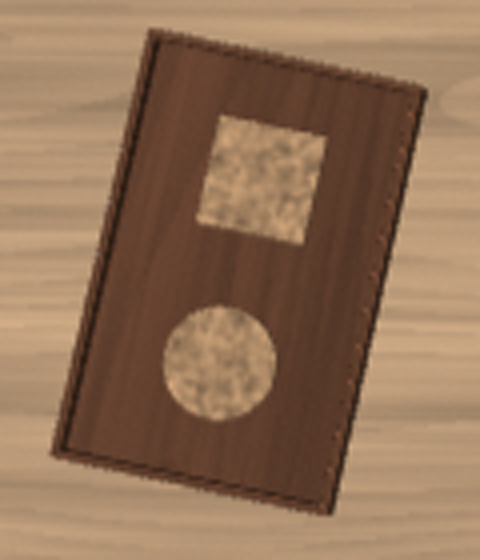

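View pics/trayR.png

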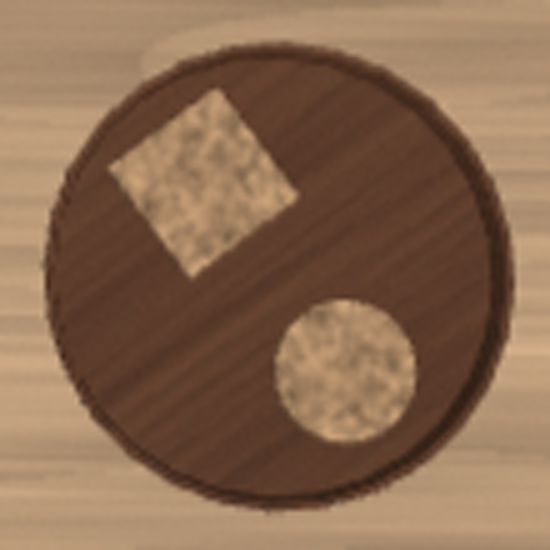

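All points check out: the mats are 120.2 mm apart on both trays, and the sizes and side-view projections agree. I'll start with the carton.

```bash
python3 - <<'E'
from h import *
goto(.4621,.1132,.2,101)
w=back("top",(215+233/4,120+178/4),.035);print(w, np.degrees(np.arctan2(w[1]+.0103,w[0]-.6214)))
E
```

```text
t 1.1 pos [0.1705 0.4965 0.2267] jaw 71.0 tilt [ 0.  0. -1.] op 0.0918 q6 -0.15
turn -30.0 shift before turn [ 0.0267 -0.2679  0.4003]
shift after turn [ 0.0267 -0.4319  0.2131]
[0.56841274 0.02503662 0.035     ] 146.3011151717579
```

play_rows(moves=[[[0,0,0,-7.5,1],[0,0,0,-7.5,1],[0,0,0,-7.5,1],[0,0,0,-7.5,1],[0,-0.04,0.02,0,1],[0,-0.04,0.02,0,1],[0,-0.04,0.02,0,1],[0,-0.04,0.02,0,1],[0,-0.04,0.02,0,1],[0,-0.04,0.02,0,1]]], grip_force=20)

```text
time: 2.1
tool_pos: [0.3416, 0.2853, 0.2265]
tool_rot: [0.936, 1.567, 1.162]
contact_force: [1.0, 0.0, 0.2]
opening: 0.0916
```

```bash
python3 - <<'E'
from h import *
goto(.4621,.1132,.15,101)
E
```

```text
t 2.1 pos [0.3416 0.2853 0.2265] jaw 103.0 tilt [ 0.001  0.003 -1.   ] op 0.0916 q6 -1.28
turn 2.0 shift before turn [ 0.0761 -0.195   0.0787]
shift after turn [ 0.0761 -0.1922  0.0853]
```

play_rows(moves=[[[0,0,0,2,1],[0.01,-0.04,0.018,0,1],[0.01,-0.04,0.018,0,1],[0.01,-0.04,0.018,0,1],[0.01,-0.04,0.018,0,1],[0.01,-0.03,0.012,0,1],[0,0,0,0,1],[0,0,0,0,1],[0,0,0,0,1],[0,0,0,0,1]]])

```text
time: 3.1
tool_pos: [0.4674, 0.1048, 0.1765]
tool_rot: [0.438, 1.561, 0.622]
contact_force: [-0.0, -0.4, 0.0]
opening: 0.0922
```

```bash
python3 - <<'E'
from h import *
goto(.4621,.1132,.026,101)
im=robot.read_camera("side"); cv2.imwrite("pics/s1.png",cv2.resize(im[120:260,200:340,::-1],None,fx=4,fy=4))
E
```

```text
t 3.1 pos [0.4674 0.1048 0.1765] jaw 100.5 tilt [ 0.008  0.006 -1.   ] op 0.0922 q6 -1.7
turn -0.5 shift before turn [ 0.1505  0.0086 -0.0049]
shift after turn [ 0.1505  0.0087 -0.0049]
```

View pics/s1.png

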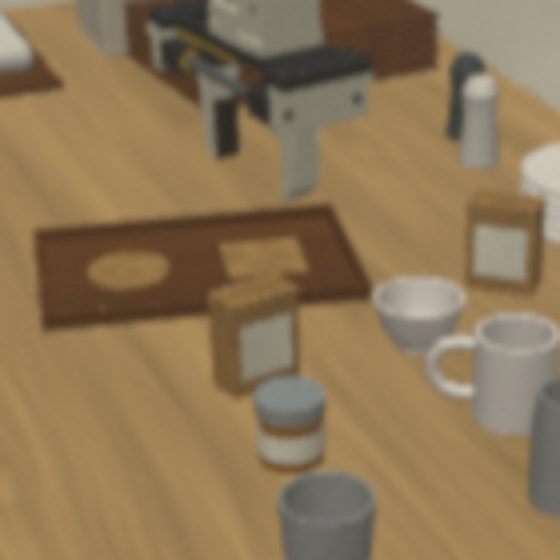

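The gripper hangs above the carton at crop (260,340), clear of its neighbours. Correcting, then descending.

play_rows(moves=[[[0.01,0.0045,-0.0025,0,1],[0.02,0.0045,-0.0025,0,1],[0.025,0,0,0,1],[0.025,0,0,0,1],[0.025,0,0,0,1],[0.02,0,0,0,1],[0.015,0,0,0,1],[0.008,0,0,0,1],[0.003,0,0,0,1],[0,0,0,0,1]]])

```text
time: 4.15
tool_pos: [0.4574, 0.1223, 0.0191]
tool_rot: [0.382, 1.558, 0.577]
contact_force: [0.2, 0.0, 0.9]
opening: 0.0918
```

```bash
python3 - <<'E'
from h import *
goto(.4621,.1132,.026,101)
E
```

```text
t 4.2 pos [0.4574 0.1223 0.0191] jaw 101.2 tilt [ 0.011  0.007 -1.   ] op 0.0918 q6 -1.68
turn 0.2 shift before turn [-0.0069 -0.0098  0.0029]
shift after turn [-0.0069 -0.0098  0.003 ]
```

play_rows(moves=[[[-0.006,-0.006,0.002,0,1],[0,-0.003,0,0,1],[0,0,0,0,1],[0,0,0,0,1],[0,0,0,0,1],[0,0,0,0,1],[0,0,0,0,1],[0,0,0,0,1],[0,0,0,0,1],[0,0,0,0,1]]])

```text
time: 5.15
tool_pos: [0.4632, 0.1132, 0.0283]
tool_rot: [0.232, 1.553, 0.427]
contact_force: [-0.0, 0.2, -0.0]
opening: 0.0919
```

```bash
python3 - <<'E'
from h import *
goto(.4621,.1132,.026,101)
E
```

```text
t 5.2 pos [0.4632 0.1132 0.0283] jaw 101.2 tilt [ 0.016  0.008 -1.   ] op 0.0919 q6 -1.7
turn 0.2 shift before turn [ 0.0023  0.0002 -0.0011]
shift after turn [ 0.0023  0.0002 -0.0011]
```

play_rows(moves=[[[0,0,0,0,-1],[0,0,0,0,-1],[0,0,0,0,-1],[0,0,0,0,-1],[0,0,0,0,-1],[0,0,0,0,-1],[0,0,0,0,-1],[-0.01,0,0,0,-1],[-0.025,0,0,0,-1],[-0.03,0,0,0,-1]]])

```text
time: 6.15
tool_pos: [0.459, 0.1125, 0.0925]
tool_rot: [0.595, 1.561, 0.79]
contact_force: [1.2, 0.4, -1.3]
opening: 0.0339
```

```bash
python3 - <<'E'
from h import *
goto(.5434,.3161,.16)
print(robot.observe()["qvel"].round(3))
E
```

```text
t 6.2 pos [0.459  0.1125 0.0925] jaw 101.2 tilt [ 0.007  0.007 -1.   ] op 0.0339 q6 -1.7
shift [-0.0656  0.1837  0.1228]
[-0.004 -0.503 -0.296 -0.005  0.812  0.007]
```

play_rows(moves=[[[-0.03,0,0,0,-1],[-0.015,0.01,0.007,0,-1],[0,0.025,0.017,0,-1],[0,0.035,0.024,0,-1],[0,0.035,0.024,0,-1],[0,0.03,0.02,0,-1],[0,0.025,0.016,0,-1],[0,0.012,0.008,0,-1],[0,0.005,0.003,0,-1],[0,0,0,0,-1]]])

```text
time: 7.15
tool_pos: [0.5445, 0.3159, 0.1531]
tool_rot: [0.237, 1.552, 0.43]
contact_force: [0.8, -0.1, -1.1]
opening: 0.0339
```

```bash
python3 - <<'E'
from h import *
goto(.5434,.3161,.037)
print(robot.observe()["qvel"].round(3))
E
```

```text
t 7.2 pos [0.5445 0.3159 0.1531] jaw 101.1 tilt [ 0.017  0.008 -1.   ] op 0.0339 q6 -1.36
shift [ 1.16e-01 -1.00e-04 -3.10e-03]
[-0.001 -0.006  0.009 -0.009  0.011 -0.004]
```

play_rows(moves=[[[0.01,0,-0.001,0,-1],[0.02,0,-0.002,0,-1],[0.025,0,0,0,-1],[0.025,0,0,0,-1],[0.015,0,0,0,-1],[0.008,0,0,0,-1],[0.004,0,0,0,-1],[0,0,0,0,-1],[0,0,0,0,-1],[0,0,0,0,-1]]])

```text
time: 8.15
tool_pos: [0.5419, 0.308, 0.0442]
tool_rot: [0.18, 1.551, 0.366]
contact_force: [-0.0, 0.3, -2.6]
opening: 0.0342
```

```bash
python3 - <<'E'
from h import *
goto(.5434,.3161,.037)
im=robot.read_camera("side"); cv2.imwrite("pics/s2.png",cv2.resize(im[120:220,180:320,::-1],None,fx=4,fy=4))
print(robot.observe()["qvel"].round(3))
E
```

```text
t 8.2 pos [0.5419 0.308  0.0442] jaw 100.6 tilt [ 0.018  0.007 -1.   ] op 0.0342 q6 -1.36
shift [0.0073 0.0076 0.0028]
[ 0.001  0.004 -0.002  0.002 -0.     0.   ]
```

View pics/s2.png

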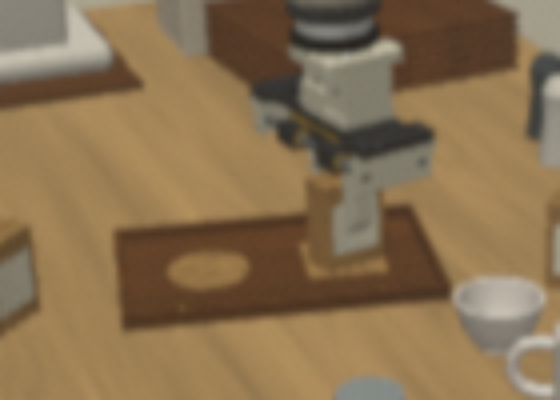

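The carton is held upright just above the square mat, about 8 mm off in y. Correcting, then lowering.

play_rows(moves=[[[0,0.004,0.001,0,-1],[0,0.0035,0.001,0,-1],[0.002,0,0,0,-1],[0.002,0,0,0,-1],[0.0015,0,0,0,-1],[0,0,0,0,-1],[0,0,0,0,-1],[0,0,0,0,-1],[0,0,0,0,-1],[0,0,0,0,-1]]])

```text
time: 9.2
tool_pos: [0.5432, 0.317, 0.0427]
tool_rot: [0.127, 1.548, 0.314]
contact_force: [-1.2, 0.4, 2.5]
opening: 0.0337
```

```bash
python3 - <<'E'
from h import *
goto(.5434,.3161,.037)
E
```

```text
t 9.2 pos [0.5432 0.317  0.0427] jaw 100.7 tilt [ 0.021  0.007 -1.   ] op 0.0337 q6 -1.35
shift [ 0.0057 -0.0009 -0.0001]
```

play_rows(moves=[[[0.004,0,0,0,-1],[0.003,0,0,0,-1],[0,0,0,0,-1],[0,0,0,0,-1],[0,0,0,0,-1],[0,0,0,0,-1],[0,0,0,0,-1],[0,0,0,0,-1],[0,0,0,0,-1],[0,0,0,0,-1]]])

```text
time: 10.2
tool_pos: [0.5443, 0.3173, 0.0409]
tool_rot: [0.107, 1.545, 0.294]
contact_force: [-0.1, 0.1, 1.4]
opening: 0.0339
```

```bash
python3 - <<'E'
from h import *
goto(.5434,.3161,.037)
E
```

```text
t 10.2 pos [0.5443 0.3173 0.0409] jaw 100.8 tilt [ 0.025  0.007 -1.   ] op 0.0339 q6 -1.35
shift [ 0.0039 -0.001  -0.0012]
```

play_rows(moves=[[[0.002,0,-0.001,0,-1],[0.002,0,0,0,-1],[0.002,0,0,0,-0.3],[0,0,0,0,0.2],[0,0,0,0,0.5],[0,0,0,0,1],[0,0,0,0,1],[-0.01,0,0,0,1],[-0.03,0,0,0,1],[-0.03,0,0,0,1]]])

```text
time: 11.2
tool_pos: [0.5399, 0.3155, 0.1081]
tool_rot: [0.034, 1.551, 0.222]
contact_force: [0.2, -0.4, 1.5]
opening: 0.0852
```

play_rows(moves=[[[-0.03,0,0,0,1],[-0.02,0,0,0,1],[-0.01,0,0,0,1],[0,0,0,-8,1],[0,0,0,-8,1],[0,0,0,-8,1],[0,0,0,-8,1],[0,0,0,-8,1],[0,0,0,-8,1],[0,0,0,-5,1]]])

```text
time: 12.2
tool_pos: [0.5393, 0.3155, 0.1765]
tool_rot: [-0.881, 1.545, 0.268]
contact_force: [-0.2, -0.1, -0.0]
opening: 0.0918
```

```bash
python3 - <<'E'
from h import *
goto(.4464,-.0014,.13,0)
print(robot.observe()["qvel"].round(3))
im=robot.read_camera("side"); cv2.imwrite("pics/s3.png",cv2.resize(im[120:220,180:320,::-1],None,fx=4,fy=4))
E
```

```text
t 12.2 pos [0.5393 0.3155 0.1765] jaw 155.9 tilt [ 0.025  0.007 -1.   ] op 0.0918 q6 -2.31
turn -24.1 shift before turn [ 0.042  -0.0439 -0.328 ]
shift after turn [ 0.042   0.0941 -0.3172]
[ 0.     0.003  0.003  0.002  0.    -0.883]
```

View pics/s3.png

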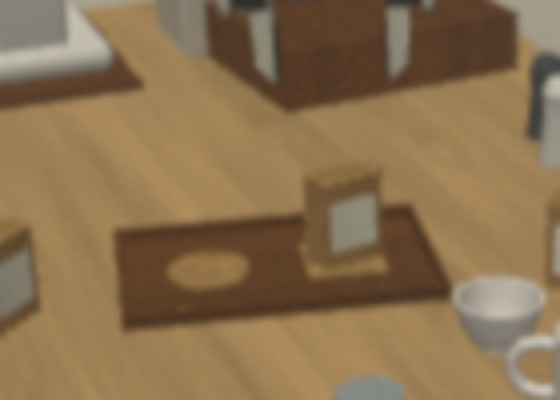

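play_rows(moves=[[[0,0,0,8.2,0.7],[0,0,0,8.2,0.7],[0,0,0,8.2,0.7],[0,0,0,8.2,0.7],[0,0,0,8.2,0.7],[0,0,0,8.2,0.7],[0,0,0,8.2,0.7],[0,0,0,8.2,0.7],[0,0,0,4,0.7],[0,0,0,0,0.7]]])

```text
time: 13.25
tool_pos: [0.5373, 0.3146, 0.1732]
tool_rot: [0.336, 1.553, 0.212]
contact_force: [-0.4, 0.2, -0.7]
opening: 0.0781
```

```bash
python3 - <<'E'
from h import *
goto(.4464,-.0014,.13,90)
print(robot.observe()["qvel"].round(3))
E
```

```text
t 13.2 pos [0.5373 0.3146 0.1732] jaw 82.9 tilt [ 0.018  0.004 -1.   ] op 0.0781 q6 -1.04
turn -7.1 shift before turn [ 0.0404 -0.3251 -0.0516]
shift after turn [ 0.0404 -0.3161 -0.0916]
[ 0.001  0.005  0.003  0.002  0.001 -0.01 ]
```

play_rows(moves=[[[0,-0.02,-0.003,0,0.7],[0.005,-0.04,-0.006,0,0.7],[0.005,-0.048,-0.008,0,0.7],[0.005,-0.048,-0.008,0,0.7],[0.005,-0.048,-0.008,0,0.7],[0.005,-0.048,-0.008,0,0.7],[0.005,-0.035,-0.006,0,0.7],[0,-0.018,-0.003,0,0.7],[0,-0.008,-0.002,0,0.7],[0,-0.003,0,0,0.7]]])

```text
time: 14.25
tool_pos: [0.4445, -0.001, 0.1379]
tool_rot: [0.363, 1.551, 0.251]
contact_force: [0.1, 0.4, 0.9]
opening: 0.0782
```

```bash
python3 - <<'E'
from h import *
goto(.4464,-.0014,.028)
print(robot.observe()["qvel"].round(3))
E
```

```text
t 14.2 pos [ 0.4445 -0.001   0.1379] jaw 83.6 tilt [ 0.019  0.005 -1.   ] op 0.0782 q6 -1.65
shift [ 0.1099 -0.001  -0.    ]
[-0.076 -0.009  0.004  0.006 -0.006 -0.075]
```

play_rows(moves=[[[0,0.002,0,0,0.7],[0.015,0,0,0,0.7],[0.02,0,0,0,0.7],[0.018,0,0,0,0.7],[0.012,0,0,0,0.7],[0.006,0,0,0,0.7],[0.003,0,0,0,0.7],[0,0,0,0,0.7],[0,0,0,0,0.7],[0,0,0,0,0.7]]])

```text
time: 15.25
tool_pos: [0.4516, 0.0091, 0.0637]
tool_rot: [0.309, 1.543, 0.208]
contact_force: [0.7, 0.2, -0.9]
opening: 0.0777
```

```bash
python3 - <<'E'
from h import *
goto(.4464,-.0014,.028)
print(robot.observe()["qvel"].round(3))
E
```

```text
t 15.2 pos [0.4516 0.0091 0.0637] jaw 84.2 tilt [ 0.027  0.006 -1.   ] op 0.0777 q6 -1.64
shift [ 0.0354 -0.0112 -0.005 ]
[ 0.005 -0.007 -0.006 -0.001  0.004  0.002]
```

play_rows(moves=[[[0.005,-0.006,-0.003,0,0.7],[0.01,-0.004,-0.002,0,0.7],[0.01,0,0,0,0.7],[0.006,0,0,0,0.7],[0.003,0,0,0,0.7],[0,0,0,0,0.7],[0,0,0,0,0.7],[0,0,0,0,0.7],[0,0,0,0,0.7],[0,0,0,0,0.7]]])

```text
time: 16.25
tool_pos: [0.4475, -0.0016, 0.029]
tool_rot: [0.255, 1.539, 0.154]
contact_force: [-0.0, -0.1, -0.8]
opening: 0.0783
```

```bash
python3 - <<'E'
from h import *
goto(.4464,-.0014,.028)
print(robot.observe()["qvel"].round(3))
E
```

```text
t 16.2 pos [ 0.4475 -0.0016  0.029 ] jaw 84.2 tilt [ 0.031  0.005 -1.   ] op 0.0783 q6 -1.67
shift [ 0.0009  0.0001 -0.0011]
[ 0.002 -0.004 -0.001  0.    -0.     0.002]
```

play_rows(moves=[[[0,0,0,0,-1],[0,0,0,0,-1],[0,0,0,0,-1],[0,0,0,0,-1],[0,0,0,0,-1],[-0.02,0,0,0,-1],[-0.04,0,0,0,-1],[-0.05,0,0,0,-1],[-0.04,0,0,0,-1],[0,0,0,0,-1]]])

```text
time: 17.25
tool_pos: [0.441, -0.0021, 0.1826]
tool_rot: [0.331, 1.546, 0.23]
contact_force: [-0.3, -0.4, -2.8]
opening: 0.0501
```

```bash
python3 - <<'E'
from h import *
goto(.5331,-.3134,.16)
print(robot.observe()["qvel"].round(3))
E
```

```text
t 17.2 pos [ 0.441  -0.0021  0.1826] jaw 84.2 tilt [ 0.024  0.006 -1.   ] op 0.0501 q6 -1.66
shift [ 0.0231 -0.3006  0.1225]
[-0.001  0.039  0.073  0.001 -0.042  0.   ]
```

play_rows(moves=[[[0,-0.02,0.008,0,-1],[0,-0.037,0.015,0,-1],[0,-0.045,0.018,0,-1],[0,-0.045,0.018,0,-1],[0,-0.045,0.018,0,-1],[0,-0.042,0.018,0,-1],[0,-0.03,0.013,0,-1],[0,-0.018,0.008,0,-1],[0,-0.01,0.004,0,-1],[0,-0.005,0.002,0,-1]]])

```text
time: 18.25
tool_pos: [0.5304, -0.3186, 0.1693]
tool_rot: [1.051, 1.551, 0.952]
contact_force: [-0.3, 0.2, -1.5]
opening: 0.0503
```

```bash
python3 - <<'E'
from h import *
goto(.5331,-.3134,.036)
print(robot.observe()["qvel"].round(3))
E
```

```text
t 18.2 pos [ 0.5304 -0.3186  0.1693] jaw 84.4 tilt [ 0.011  0.016 -1.   ] op 0.0503 q6 -2.15
shift [0.1334 0.0032 0.0009]
[-0.054  0.092 -0.116  0.002  0.055 -0.049]
```

play_rows(moves=[[[0.005,0.004,0,0,-1],[0.018,0.002,0,0,-1],[0.022,0,0,0,-1],[0.022,0,0,0,-1],[0.018,0,0,0,-1],[0.012,0,0,0,-1],[0.006,0,0,0,-1],[0.003,0,0,0,-1],[0,0,0,0,-1],[0,0,0,0,-1]]])

```text
time: 19.25
tool_pos: [0.5317, -0.2993, 0.0591]
tool_rot: [1.213, 1.549, 1.122]
contact_force: [0.3, -0.3, -2.2]
opening: 0.0503
```

```bash
python3 - <<'E'
from h import *
goto(.5331,-.3134,.036)
print(robot.observe()["qvel"].round(3))
E
```

```text
t 19.2 pos [ 0.5317 -0.2993  0.0591] jaw 84.8 tilt [ 0.01  0.02 -1.  ] op 0.0503 q6 -2.14
shift [ 0.0228 -0.0144  0.0025]
[ 0.001 -0.006 -0.002 -0.001  0.001  0.001]
```

play_rows(moves=[[[0.004,-0.008,0.0015,0,-1],[0.006,-0.005,0.001,0,-1],[0.005,0,0,0,-1],[0.003,0,0,0,-1],[0.001,0,0,0,-1],[0,0,0,0,-1],[0,0,0,0,-1],[0,0,0,0,-1],[0,0,0,0,-1],[0,0,0,0,-1]]])

```text
time: 20.25
tool_pos: [0.5341, -0.3145, 0.04]
tool_rot: [1.045, 1.549, 0.953]
contact_force: [-1.5, 0.9, -2.0]
opening: 0.0506
```

```bash
python3 - <<'E'
from h import *
goto(.5331,-.3134,.036)
print(robot.observe()["qvel"].round(3))
im=robot.read_camera("side"); cv2.imwrite("pics/s4.png",cv2.resize(im[220:360,270:430,::-1],None,fx=4,fy=4))
E
```

```text
t 20.2 pos [ 0.5341 -0.3145  0.04  ] jaw 84.8 tilt [ 0.012  0.017 -1.   ] op 0.0506 q6 -2.16
shift [ 0.004   0.0009 -0.0012]
[ 0.    -0.003 -0.001  0.    -0.    -0.001]
```

View pics/s4.png

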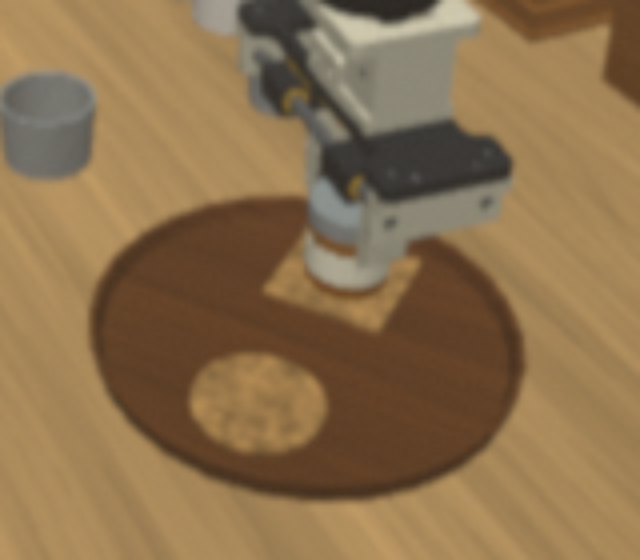

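The jar is held upright just over the middle of the square mat. Lowering and releasing.

play_rows(moves=[[[0.002,0,0,0,-1],[0.002,0,0,0,-1],[0.002,0,0,0,-1],[0.001,0,0,0,-0.2],[0,0,0,0,0.2],[0,0,0,0,0.5],[0,0,0,0,0.6],[-0.01,0,0,0,0.6],[-0.03,0,0,0,0.6],[-0.04,0,0,0,0.6]]])

```text
time: 21.3
tool_pos: [0.5308, -0.314, 0.1148]
tool_rot: [1.438, 1.547, 1.347]
contact_force: [1.0, -1.3, 0.7]
opening: 0.0734
```

play_rows(moves=[[[-0.04,0,0,0,0.6],[-0.02,0,0,0,0.6],[0,0,0,0,0.6],[0,0.02,0,0,0.6],[0,0.04,0.01,0,0.6],[0,0.04,0.015,0,0.6],[0,0.04,0.015,0,0.6],[0,0.02,0.01,0,0.6],[0,0.01,0,0,0.6],[0,0.004,0,0,0.6]]])

```text
time: 22.3
tool_pos: [0.5954, -0.1359, 0.1792]
tool_rot: [1.621, 1.548, 1.528]
contact_force: [0.4, -0.6, 0.4]
opening: 0.0735
```

```bash
python3 - <<'E'
from h import *
goto(.6007,-.1256,.18)
print(robot.observe()["qvel"].round(3))
im=robot.read_camera("side"); cv2.imwrite("pics/s5.png",cv2.resize(im[190:360,250:430,::-1],None,fx=3,fy=3))
im=robot.read_camera("top"); cv2.imwrite("pics/t5.png",im[:,:,::-1])
E
```

```text
t 22.3 pos [ 0.5954 -0.1359  0.1792] jaw 84.7 tilt [ 0.001  0.023 -1.   ] op 0.0735 q6 -1.85
shift [-0.0005  0.0107  0.0043]
[ 0.079  0.     0.031 -0.004 -0.019  0.068]
```

View pics/s5.png

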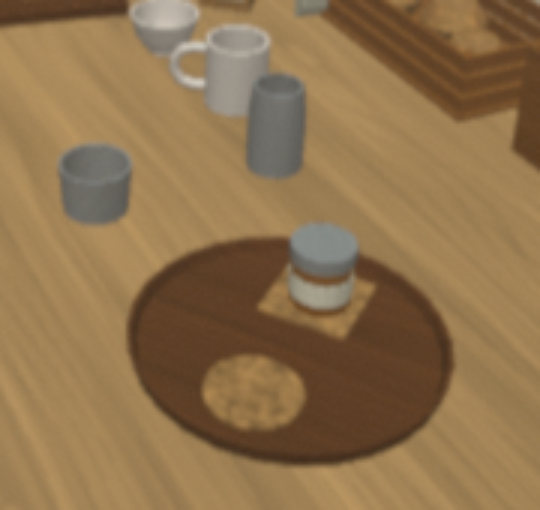

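View pics/t5.png

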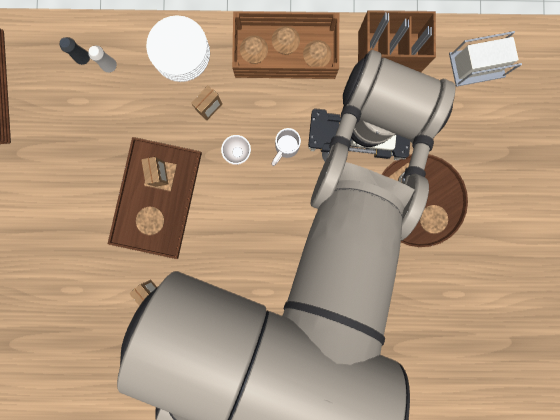

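play_rows(moves=[[[0.01,0.003,0.002,0,0.8],[0.02,0,0.002,0,0.8],[0.018,0,0,0,0.8],[0.012,0,0,0,0.8],[0.006,0,0,0,0.8],[0,0,0,0,0.8],[0,0,0,0,0.8],[0,0,0,0,0.8],[0,0,0,0,0.8],[0,0,0,0,0.8]]])

```text
time: 23.4
tool_pos: [0.5987, -0.1397, 0.1109]
tool_rot: [1.468, 1.55, 1.365]
contact_force: [0.3, 0.9, 0.4]
opening: 0.0824
```

```bash
python3 - <<'E'
from h import *
goto(.6007,-.1256,.027)
print(robot.observe()["qvel"].round(3))
E
```

```text
t 23.4 pos [ 0.5987 -0.1397  0.1109] jaw 84.1 tilt [ 0.004  0.02  -1.   ] op 0.0824 q6 -1.84
shift [0.0842 0.0125 0.0003]
[ 0.    -0.007 -0.004  0.001  0.002 -0.002]
```

play_rows(moves=[[[0,0.007,0,0,0.8],[0,0.005,0,0,0.8],[0,0,0,0,0.8],[0.006,0,0,0,0.8],[0.006,0,0,0,0.8],[0.002,0,0,0,0.8],[0,0,0,0,0.8],[0,0,0,0,0.8],[0,0,0,0,0.8],[0,0,0,0,0.8]]])

```text
time: 24.4
tool_pos: [0.6004, -0.1261, 0.0963]
tool_rot: [1.437, 1.55, 1.334]
contact_force: [0.4, 0.6, 0.9]
opening: 0.0825
```

```bash
python3 - <<'E'
from h import *
goto(.6007,-.1256,.027)
print(robot.observe()["qvel"].round(3))
E
```

```text
t 24.4 pos [ 0.6004 -0.1261  0.0963] jaw 84.1 tilt [ 0.005  0.02  -1.   ] op 0.0825 q6 -1.82
shift [ 0.0693 -0.0009  0.0001]
[ 0.     0.001 -0.001  0.001 -0.    -0.001]
```

play_rows(moves=[[[0.006,0,0,0,0.8],[0.012,0,0,0,0.8],[0.015,0,0,0,0.8],[0.015,0,0,0,0.8],[0.01,0,0,0,0.8],[0.006,0,0,0,0.8],[0.003,0,0,0,0.8],[0.001,0,0,0,0.8],[0,0,0,0,0.8],[0,0,0,0,0.8]]])

```text
time: 25.4
tool_pos: [0.6008, -0.1248, 0.0231]
tool_rot: [1.407, 1.55, 1.304]
contact_force: [-0.3, -0.2, -0.1]
opening: 0.0826
```

```bash
python3 - <<'E'
from h import *
goto(.6007,-.1256,.027)
print(robot.observe()["qvel"].round(3))
E
```

```text
t 25.4 pos [ 0.6008 -0.1248  0.0231] jaw 84.1 tilt [ 0.005  0.02  -1.   ] op 0.0826 q6 -1.82
shift [-0.004  -0.0008 -0.    ]
[ 0.    -0.004 -0.005  0.    -0.    -0.   ]
```

play_rows(moves=[[[-0.002,0,0,0,-1],[0,0,0,0,-1],[0,0,0,0,-1],[0,0,0,0,-1],[0,0,0,0,-1],[-0.02,0,0,0,-1],[-0.04,0,0,0,-1],[-0.05,0,0,0,-1],[-0.04,0,0,0,-1],[-0.02,0,0,0,-1]]])

```text
time: 26.4
tool_pos: [0.5969, -0.1273, 0.196]
tool_rot: [1.932, 1.546, 1.829]
contact_force: [0.7, -0.0, -1.7]
opening: 0.0524
```

```bash
python3 - <<'E'
from h import *
goto(.4256,.34,.16)
print(robot.observe()["qvel"].round(3))
E
```

```text
t 26.4 pos [ 0.5969 -0.1273  0.196 ] jaw 84.1 tilt [-0.006  0.024 -1.   ] op 0.0524 q6 -1.82
shift [ 0.0482  0.4462 -0.2182]
[-0.008 -0.146 -0.281 -0.002  0.461  0.005]
```

play_rows(moves=[[[0,0.018,-0.009,0,-1],[0,0.035,-0.017,0,-1],[0,0.044,-0.021,0,-1],[0,0.044,-0.021,0,-1],[0,0.044,-0.021,0,-1],[0,0.044,-0.021,0,-1],[0,0.044,-0.021,0,-1],[0,0.044,-0.021,0,-1],[0,0.035,-0.017,0,-1],[0,0.018,-0.009,0,-1]]])

```text
time: 27.4
tool_pos: [0.445, 0.2684, 0.1967]
tool_rot: [2.441, 1.541, 2.333]
contact_force: [0.6, 0.1, -1.9]
opening: 0.0523
```

```bash
python3 - <<'E'
from h import *
goto(.4256,.34,.16)
print(robot.observe()["qvel"].round(3))
E
```

```text
t 27.4 pos [0.445  0.2684 0.1967] jaw 83.8 tilt [-0.02   0.021 -1.   ] op 0.0523 q6 -1.09
shift [ 0.0386  0.0683 -0.0262]
[ 0.414  0.054 -0.051 -0.01   0.016  0.404]
```

play_rows(moves=[[[0.005,0.026,-0.01,0,-1],[0.01,0.018,-0.007,0,-1],[0.01,0.01,-0.004,0,-1],[0.008,0.005,-0.002,0,-1],[0.004,0.002,0,0,-1],[0,0,0,0,-1],[0,0,0,0,-1],[0,0,0,0,-1],[0,0,0,0,-1],[0,0,0,0,-1]]])

```text
time: 28.4
tool_pos: [0.4195, 0.3349, 0.1542]
tool_rot: [2.76, 1.536, 2.655]
contact_force: [0.3, 0.0, -2.2]
opening: 0.0526
```

```bash
python3 - <<'E'
from h import *
goto(.4256,.34,.034)
print(robot.observe()["qvel"].round(3))
E
```

```text
t 28.4 pos [0.4195 0.3349 0.1542] jaw 84.0 tilt [-0.03   0.016 -0.999] op 0.0526 q6 -0.97
shift [0.12   0.0042 0.0094]
[-0.006 -0.006 -0.004  0.     0.001 -0.001]
```

play_rows(moves=[[[0.006,0.003,0.005,0,-1],[0.018,0.001,0.004,0,-1],[0.022,0,0,0,-1],[0.022,0,0,0,-1],[0.014,0,0,0,-1],[0.008,0,0,0,-1],[0.003,0,0,0,-1],[0,0,0,0,-1],[0,0,0,0,-1],[0,0,0,0,-1]]])

```text
time: 29.4
tool_pos: [0.4316, 0.3412, 0.0588]
tool_rot: [2.52, 1.54, 2.413]
contact_force: [0.5, -0.6, -1.6]
opening: 0.0526
```

```bash
python3 - <<'E'
from h import *
goto(.4256,.34,.034)
print(robot.observe()["qvel"].round(3))
E
```

```text
t 29.4 pos [0.4316 0.3412 0.0588] jaw 83.9 tilt [-0.023  0.02  -1.   ] op 0.0526 q6 -0.97
shift [ 0.0249 -0.0022 -0.0052]
[-0.    -0.008 -0.008  0.     0.003 -0.   ]
```

play_rows(moves=[[[0.004,-0.001,-0.003,0,-1],[0.006,-0.001,-0.002,0,-1],[0.005,0,0,0,-1],[0.004,0,0,0,-1],[0.002,0,0,0,-1],[0,0,0,0,-1],[0,0,0,0,-1],[0,0,0,0,-1],[0,0,0,0,-1],[0,0,0,0,-1]]])

```text
time: 30.4
tool_pos: [0.4262, 0.3405, 0.0375]
tool_rot: [2.429, 1.541, 2.323]
contact_force: [0.7, -0.4, -1.3]
opening: 0.0525
```

```bash
python3 - <<'E'
from h import *
goto(.4256,.34,.034)
print(robot.observe()["qvel"].round(3))
im=robot.read_camera("side"); cv2.imwrite("pics/s6.png",cv2.resize(im[120:230,180:320,::-1],None,fx=4,fy=4))
E
```

```text
t 30.4 pos [0.4262 0.3405 0.0375] jaw 83.9 tilt [-0.02   0.022 -1.   ] op 0.0525 q6 -0.97
shift [ 0.0035 -0.0007 -0.0005]
[-0.002 -0.001 -0.001  0.001  0.    -0.   ]
```

View pics/s6.png

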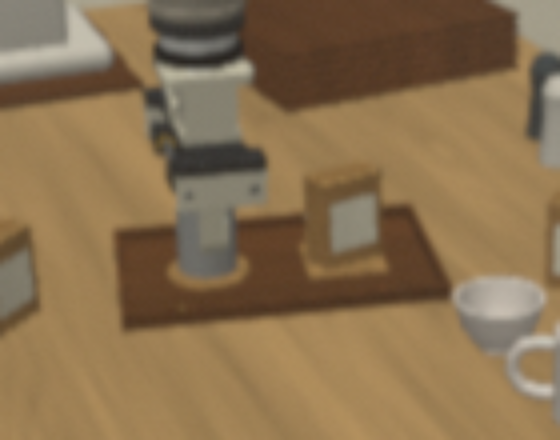

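The tumbler is centred just over the round mat. Lowering and releasing.

play_rows(moves=[[[0.002,0,0,0,-1],[0.002,0,0,0,-1],[0.002,0,0,0,-1],[0,0,0,0,-0.2],[0,0,0,0,0.2],[0,0,0,0,0.6],[0,0,0,0,0.8],[-0.01,0,0,0,0.8],[-0.03,0,0,0,0.8],[-0.04,0,0,0,0.8]]])

```text
time: 31.45
tool_pos: [0.4249, 0.3379, 0.1131]
tool_rot: [2.682, 1.538, 2.575]
contact_force: [0.6, 0.6, -0.7]
opening: 0.0826
```

play_rows(moves=[[[-0.04,0,0,0,0.8],[-0.03,0,0,0,1],[-0.02,0,0,0,1],[0,0,0,8,1],[0,0,0,8,1],[0,0,0,8,1],[0,0,0,3,1],[0,0,0,0,1],[0,0,0,0,1],[0,0,0,0,1]]])

```text
time: 32.45
tool_pos: [0.4297, 0.337, 0.2203]
tool_rot: [2.612, 1.542, 2.018]
contact_force: [0.2, 0.3, -0.1]
opening: 0.092
```

```bash
python3 - <<'E'
from h import *
goto(.6214,-.0103,.2,57)
print(robot.observe()["qvel"].round(3))
im=robot.read_camera("side"); cv2.imwrite("pics/s7.png",cv2.resize(im[120:230,180:320,::-1],None,fx=4,fy=4))
E
```

```text
t 32.5 pos [0.4297 0.337  0.2203] jaw 56.0 tilt [-0.013  0.026 -1.   ] op 0.092 q6 -0.48
turn -1.0 shift before turn [ 0.0087 -0.1809  0.3535]
shift after turn [ 0.0087 -0.1871  0.3502]
[-0.001 -0.003 -0.001  0.001  0.003 -0.012]
```

View pics/s7.png

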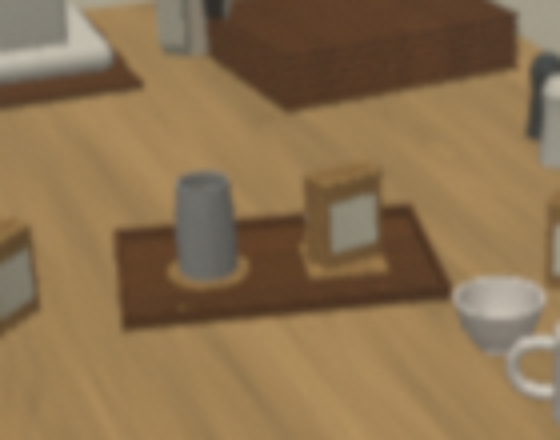

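The tumbler stands on its mat. Next is the cup.

play_rows(moves=[[[0,-0.01,0.019,0,1],[0,-0.018,0.035,0,1],[0,-0.022,0.043,0,1],[0,-0.022,0.043,0,1],[0,-0.022,0.043,0,1],[0,-0.022,0.043,0,1],[0,-0.022,0.043,0,1],[0,-0.02,0.038,0,1],[0,-0.013,0.026,0,1],[0,-0.007,0.013,0,1]]])

```text
time: 33.5
tool_pos: [0.6246, -0.0135, 0.2075]
tool_rot: [2.587, 1.54, 2.008]
contact_force: [-0.6, 0.3, -0.1]
opening: 0.0917
```

play_rows(moves=[[[0,-0.003,0.006,0,1],[0.01,0,0.001,0,1],[0.02,0,0,0,1],[0.02,0,0,0,1],[0.015,0,0,0,1],[0.01,0,0,0,1],[0.005,0,0,0,1],[0,0,0,0,1],[0,0,0,0,1],[0,0,0,0,1]]])

```text
time: 34.5
tool_pos: [0.6251, -0.0087, 0.1233]
tool_rot: [2.59, 1.537, 2.021]
contact_force: [-0.4, -0.4, -0.7]
opening: 0.0918
```

```bash
python3 - <<'E'
from h import *
goto(.6214,-.0103,.022,57)
print(robot.observe()["qvel"].round(3))
im=robot.read_camera("side"); cv2.imwrite("pics/s8.png",cv2.resize(im[120:270,230:400,::-1],None,fx=4,fy=4))
E
```

```text
t 34.5 pos [ 0.6251 -0.0087  0.1233] jaw 57.4 tilt [-0.015  0.031 -0.999] op 0.0918 q6 -1.16
turn 0.4 shift before turn [ 0.1013 -0.0052  0.0006]
shift after turn [ 0.1013 -0.0052  0.0007]
[ 0.005 -0.008 -0.006 -0.     0.003 -0.   ]
```

View pics/s8.png

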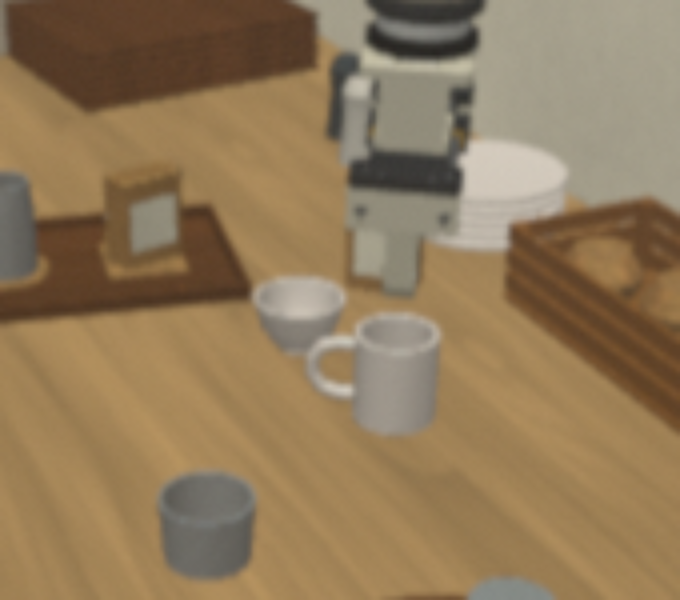

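play_rows(moves=[[[0,-0.003,0,0,1],[0.008,-0.002,0,0,1],[0.012,0,0,0,1],[0.01,0,0,0,1],[0.006,0,0,0,1],[0.002,0,0,0,1],[0,0,0,0,1],[0,0,0,0,1],[0,0,0,0,1],[0,0,0,0,1]]])

```text
time: 35.55
tool_pos: [0.6222, -0.0127, 0.0825]
tool_rot: [2.552, 1.538, 1.982]
contact_force: [-0.4, 0.2, 0.2]
opening: 0.0916
```

```bash
python3 - <<'E'
from h import *
goto(.6214,-.0103,.022,57)
print(robot.observe()["qvel"].round(3))
E
```

```text
t 35.5 pos [ 0.6222 -0.0127  0.0825] jaw 57.3 tilt [-0.013  0.03  -0.999] op 0.0916 q6 -1.17
turn 0.3 shift before turn [ 0.0606  0.0005 -0.0003]
shift after turn [ 0.0606  0.0005 -0.0003]
[ 0.001 -0.003 -0.002  0.    -0.     0.   ]
```

play_rows(moves=[[[0.006,0,0,0,1],[0.011,0,0,0,1],[0.013,0,0,0,1],[0.011,0,0,0,1],[0.008,0,0,0,1],[0.004,0,0,0,1],[0.002,0,0,0,1],[0,0,0,0,1],[0,0,0,0,1],[0,0,0,0,1]]])

```text
time: 36.55
tool_pos: [0.6212, -0.0109, 0.0222]
tool_rot: [2.567, 1.537, 1.997]
contact_force: [0.1, -0.6, 0.2]
opening: 0.0918
```

```bash
python3 - <<'E'
from h import *
goto(.6214,-.0103,.022,57)
print(robot.observe()["qvel"].round(3))
E
```

```text
t 36.5 pos [ 0.6212 -0.0109  0.0222] jaw 57.3 tilt [-0.014  0.03  -0.999] op 0.0918 q6 -1.17
turn 0.3 shift before turn [ 0.0003  0.0005 -0.0002]
shift after turn [ 0.0003  0.0005 -0.0002]
[-0.003 -0.005 -0.003 -0.001  0.     0.001]
```

play_rows(moves=[[[0,0,0,0,-1],[0,0,0,0,-1],[0,0,0,0,-1],[0,0,0,0,-1],[0,0,0,0,-1],[-0.02,0,0,0,-1],[-0.04,0,0,0,-1],[-0.05,0,0,0,-1],[-0.03,0,0,0,-1],[-0.01,0,0,0,-1]]])

```text
time: 37.55
tool_pos: [0.6205, -0.0152, 0.1727]
tool_rot: [2.804, 1.531, 2.233]
contact_force: [-0.3, 0.1, -2.4]
opening: 0.0605
```

```bash
python3 - <<'E'
from h import *
goto(.4372,-.3858,.16)
print(robot.observe()["qvel"].round(3))
im=robot.read_camera("side"); cv2.imwrite("pics/s9.png",cv2.resize(im[90:270,230:430,::-1],None,fx=3,fy=3))
E
```

```text
t 37.5 pos [ 0.6205 -0.0152  0.1727] jaw 57.3 tilt [-0.025  0.032 -0.999] op 0.0605 q6 -1.17
shift [ 0.0055 -0.411   0.0462]
[-0.006 -0.069 -0.124 -0.004  0.218  0.003]
```

View pics/s9.png

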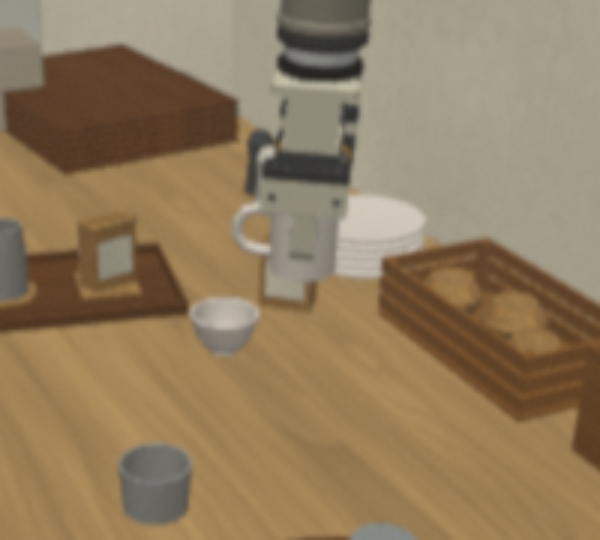

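The cup is held clear of the table. Moving it across.

play_rows(moves=[[[0,-0.02,0.002,0,-1],[0,-0.037,0.004,0,-1],[0,-0.047,0.005,0,-1],[0,-0.047,0.005,0,-1],[0,-0.047,0.005,0,-1],[0,-0.047,0.005,0,-1],[0,-0.047,0.005,0,-1],[0,-0.047,0.005,0,-1],[0,-0.034,0.005,0,-1],[0,-0.018,0.003,0,-1]]])

```text
time: 38.6
tool_pos: [0.4339, -0.3727, 0.1434]
tool_rot: [2.918, 1.502, 2.355]
contact_force: [0.3, 1.0, -2.3]
opening: 0.0602
```

```bash
python3 - <<'E'
from h import *
goto(.4372,-.3858,.1)
print(robot.observe()["qvel"].round(3))
E
```

```text
t 38.6 pos [ 0.4339 -0.3727  0.1434] jaw 57.7 tilt [-0.049  0.049 -0.998] op 0.0602 q6 -1.85
shift [ 0.0425 -0.0099  0.0127]
[-0.299  0.122 -0.125 -0.008  0.049 -0.282]
```

play_rows(moves=[[[0,-0.006,0.005,0,-1],[0,-0.003,0.004,0,-1],[0.006,0,0.002,0,-1],[0.012,0,0,0,-1],[0.012,0,0,0,-1],[0.006,0,0,0,-1],[0.002,0,0,0,-1],[0,0,0,0,-1],[0,0,0,0,-1],[0,0,0,0,-1]]])

```text
time: 39.6
tool_pos: [0.436, -0.3796, 0.0946]
tool_rot: [2.897, 1.49, 2.336]
contact_force: [0.7, 0.3, -3.6]
opening: 0.0605
```

```bash
python3 - <<'E'
from h import *
goto(.4372,-.3858,.031)
print(robot.observe()["qvel"].round(3))
E
```

```text
t 39.6 pos [ 0.436  -0.3796  0.0946] jaw 57.8 tilt [-0.056  0.058 -0.997] op 0.0605 q6 -1.86
shift [ 0.063  -0.0058  0.0092]
[ 0.    -0.003 -0.005 -0.     0.    -0.001]
```

play_rows(moves=[[[0.004,-0.003,0.005,0,-1],[0.01,-0.002,0.004,0,-1],[0.012,0,0,0,-1],[0.012,0,0,0,-1],[0.008,0,0,0,-1],[0.004,0,0,0,-1],[0.002,0,0,0,-1],[0,0,0,0,-1],[0,0,0,0,-1],[0,0,0,0,-1]]])

```text
time: 40.6
tool_pos: [0.4382, -0.3867, 0.0373]
tool_rot: [2.897, 1.491, 2.336]
contact_force: [0.4, 0.8, -2.2]
opening: 0.0603
```

```bash
python3 - <<'E'
from h import *
goto(.4372,-.3858,.031)
print(robot.observe()["qvel"].round(3))
im=robot.read_camera("side"); cv2.imwrite("pics/s10.png",cv2.resize(im[220:360,270:430,::-1],None,fx=4,fy=4))
E
```

```text
t 40.6 pos [ 0.4382 -0.3867  0.0373] jaw 57.8 tilt [-0.055  0.057 -0.997] op 0.0603 q6 -1.86
shift [ 0.0064  0.0001 -0.0008]
[ 0.001 -0.004 -0.006  0.     0.002  0.   ]
```

View pics/s10.png

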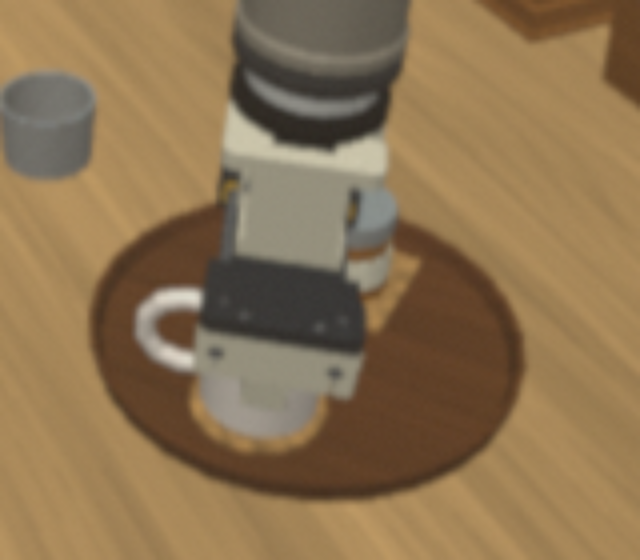

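The cup is centred a few mm over the round mat. Lowering and releasing.

play_rows(moves=[[[0.003,0,0,0,-1],[0.003,0,0,0,-1],[0.002,0,0,0,-1],[0,0,0,0,-1],[0,0,0,0,0.1],[0,0,0,0,0.5],[0,0,0,0,0.8],[0,0,0,0,1],[0,0,0,0,1],[0,0,0,0,1]]])

```text
time: 41.65
tool_pos: [0.4387, -0.3876, 0.0332]
tool_rot: [2.909, 1.496, 2.348]
contact_force: [0.7, -1.2, -0.3]
opening: 0.0908
```

play_rows(moves=[[[-0.01,0,0,0,1],[-0.03,0,0,0,1],[-0.04,0,0,0,1],[-0.04,0,0,0,1],[-0.04,0,0,0,1],[-0.02,0,0,0,1],[0,0,-0.03,0,1],[0,0,-0.04,0,1],[0,0,-0.02,0,1],[0,0,0,0,1]]])

```text
time: 42.65
tool_pos: [0.3707, -0.3487, 0.2335]
tool_rot: [2.92, 1.503, 2.36]
contact_force: [0.3, 0.6, 0.6]
opening: 0.0917
```

```bash
python3 - <<'E'
from h import *
goto(.4,-.1,.2)
im=robot.read_camera("side"); cv2.imwrite("pics/s11.png",im[:,:,::-1])
im=robot.read_camera("top"); cv2.imwrite("pics/t11.png",im[:,:,::-1])
E
```

```text
t 42.6 pos [ 0.3707 -0.3487  0.2335] jaw 57.9 tilt [-0.048  0.048 -0.998] op 0.0917 q6 -1.91
shift [ 0.044   0.2257 -0.1048]
```

View pics/s11.png

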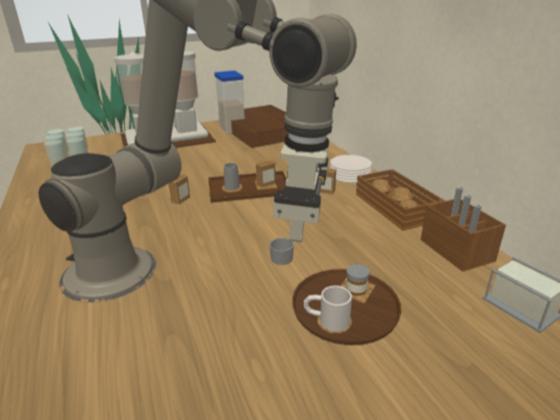

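View pics/t11.png

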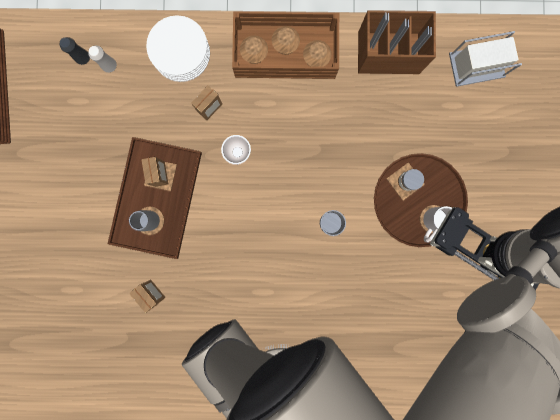

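All four stand upright on their mats. I'll pull the arm back so the top camera can see and measure them.

play_rows(moves=[[[0,0.02,-0.01,0,1],[0,0.03,-0.014,0,1],[0,0.035,-0.016,0,1],[0,0.035,-0.016,0,1],[0,0.035,-0.016,0,1],[0,0.025,-0.012,0,1],[0,0.015,-0.007,0,1],[0,0.005,0,0,1],[0,0,0,0,1],[0,0,0,0,1]]])

```text
time: 43.75
tool_pos: [0.4123, -0.1304, 0.2413]
tool_rot: [2.897, 1.508, 2.337]
contact_force: [0.1, -0.0, 1.1]
opening: 0.0919
```

```bash
python3 - <<'E'
from h import *
goto(.4,-.1,.2)
im=robot.read_camera("top")[:,:,::-1]; cv2.imwrite("pics/t12.png",im)
im2=robot.read_camera("side")[:,:,::-1]; cv2.imwrite("pics/s12.png",im2)
a=cv2.resize(im[150:250,105:205],None,fx=4,fy=4,interpolation=2); b=cv2.resize(im[150:250,372:472],None,fx=4,fy=4,interpolation=2)
cv2.imwrite("pics/c12.png",np.hstack([a,b]))
T=dict(tumbler=((.4256,.34),.084),carton=((.5434,.3161),.08),cup=((.4372,-.3858),.07),jar=((.5331,-.3134),.054))
for k,(xy,h) in T.items(): print(k,"expected top-cam rim centre",proj("top",[*xy,h+.008]).round(1),"crop",((proj("top",[*xy,h+.008])-([105,150] if xy[1]>0 else [372,150]))*4+([0,0] if xy[1]>0 else [400,0])).round(), "side",proj("side",[*xy,h+.008]).round(1),proj("side",[*xy,.008]).round(1))
E
```

```text
t 43.8 pos [ 0.4123 -0.1304  0.2413] jaw 57.9 tilt [-0.044  0.045 -0.998] op 0.0919 q6 -1.51
shift [ 0.0431  0.0186 -0.024 ]
tumbler expected top-cam rim centre [137.8 220.4] crop [131. 282.] side [230.5 165.1] [232.2 187.3]
carton expected top-cam rim centre [149.8 170.6] crop [179.  83.] side [265.2 163.3] [265.9 184.2]
cup expected top-cam rim centre [445.2 218.6] crop [693. 275.] side [336.4 295.1] [334.8 321.1]
jar expected top-cam rim centre [412.4 178.9] crop [561. 115.] side [357.9 270.6] [356.2 289.4]
```

View pics/c12.png

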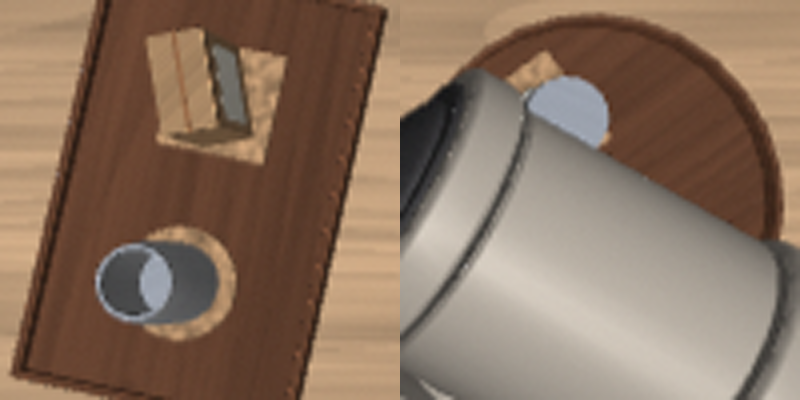

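```bash
python3 - <<'E'
import cv2,numpy as np
im=cv2.imread("pics/s12.png");im0=cv2.imread("pics/side0.png")
a=cv2.resize(im[150:210,200:300],None,fx=4,fy=4,interpolation=2); b=cv2.resize(im[255:345,290:405],None,fx=3,fy=3,interpolation=2)
c=np.zeros((max(a.shape[0],b.shape[0]),a.shape[1]+b.shape[1],3),np.uint8);c[:a.shape[0],:a.shape[1]]=a;c[:b.shape[0],a.shape[1]:]=b
cv2.imwrite("pics/c13.png",c)
E
```

```text
(no output)
```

View pics/c13.png

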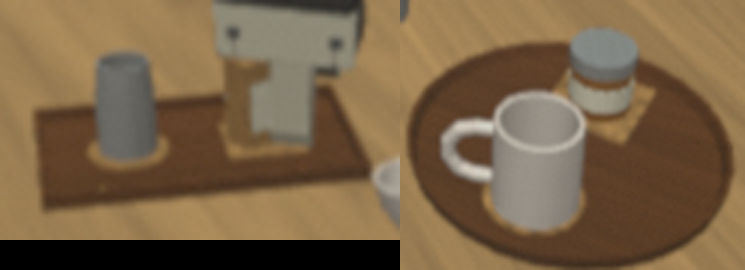

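View pics/t12.png

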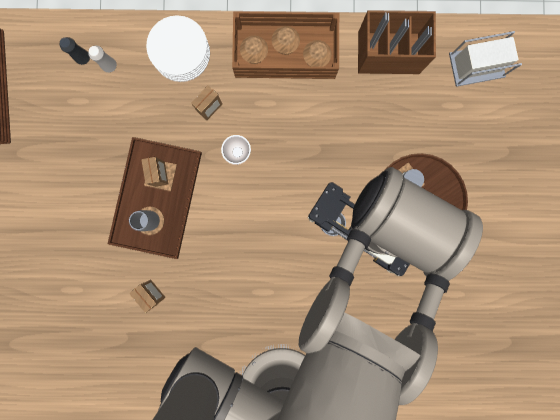

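Measured against the projected targets, each error is well under 15 mm:

- **Tumbler:** rim at crop (134,283), expected (131,282).
- **Carton:** top at (185,83), expected (179,83).
- **Jar:** lid at about (568,113), expected (561,115).
- **Cup:** side-view rim at (336,295), expected (336,295).

The bowl at (236,149) and the short tumbler at (332,223) are unmoved, and the arm is clear. Handing in.

```bash
python3 - <<'E'
from cell import robot
print(robot.hand_in(), robot.observe()["time"])
E
```

```text
the job is handed in; nothing more can be done
the job is handed in; nothing more can be done
```

Both breakfast trays are made up, and I handed the job in at about 44 s of the 128 s allowed. `hand_in` reports no verdict.

- **Oblong tray:** the rightmost of the three cartons is on the square mat and the tall tumbler is on the round mat.
- **Round tray:** the jam jar is on the square mat and the handled cup is on the round mat.
- **Last checks:** all four looked upright and released. By top view the tumbler was about 2 mm from its mat centre and the carton and jar about 4 mm. The short tumbler and bowl looked unmoved, and the gripper was clear of everything at z = 0.24 m.
- **Weak points:**
  - The arm blocked the cup and part of the jar lid in the last top view. The cup was therefore checked only from the side, where its rim sat within a pixel of where it should be.
  - While moving, the tool drifted by up to 14 mm sideways and tilted by up to 0.08 rad. I corrected the sideways drift before each release. The tilt could not be corrected, and the things settled flat on their mats.

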